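# Rock the jammed bushing block out of its sprung holder

## Task

The steel bushing block is jammed tight between the sprung jaws of the holder bolted to the desk and must not be dragged straight out. Grip its top and, while its foot is still down in the slot, rock it plainly (by 5 degrees or so) along the slot, tipping its top first away from the robot, then towards the robot, and the same once more, working it upwards until it comes free. Finish while still holding it, upright and still, just clear above its slot (about a finger's breadth over the jaws, touching only the gripper), and leave the other things on the desk alone.

Things in the scene. Friction and masses are not known exactly. Their poses are not given: they have to be found in the camera images.
- holder: Fixed holder: dark base plate 170 x 120 x 10 mm; on it a grey frame 68 mm (x) by 84 mm (y), its top 45 mm above the desk. In the frame is the slot, 48 mm long (x), 20 mm wide (y); its long sides are two steel jaws that springs squeeze along y onto the block with about 25 N each, so friction resists a straight pull. Origin on the desk under the slot's centre; z up.
- slot_mouth (a point): Centre of the slot's mouth, level with the tops of frame and jaws (45 mm above the desk); the slot is 25 mm deep below it. Axes as the holder's.
- block_center (a point): Centre of the bushing block, half-way up: upright plain steel block 40 mm wide (x), 20 mm thick (y), 73 mm tall (z), about 0.4 kg, a brass bushing in its broad faces. It starts fully home, 25 mm of it in the slot, 48 mm above the jaws; its x lies along the slot, roughly away from the robot, with 4 mm play at each end: room to rock 0.15 rad either way about its y axis.
- block_foot (a point): Centre of the block's underside; axes as block_center's. The lowest 5 mm of the block are only 24 mm wide (x), so that it can be rocked without bottoming.
- wheel: Bystander: loose black rubber wheel lying flat, 80 mm across, 30 mm high. Origin under its centre.
- tin: Bystander: small bare metal tin, 60 mm across, 55 mm high. Origin under its centre.
- wrench: Bystander: steel wrench 160 mm long lying on the desk. Origin under its middle.
Mind the look-alikes: they are no part of the job. Of the things shaped like the part that bears block_center, the bare steel one is meant. Of the things that look like the holder, the smaller one is meant.

How it is judged:
By the outcome, as a careful person would: the job done as asked, in the order asked, and still so for the second after the job is handed in, while the arm keeps its last pose, push and grip.
It also fails if it takes over 40 s, if anything falls off the work surface, if the arm or the gripper's body presses on something with over 40 N, if the wrist force passes 120 N, or if a joint passes its speed limit or range.

## Robot

A 6-joint arm with a two-finger parallel gripper is mounted at the origin on the work surface. World frame = base frame: x ahead of the robot, y to its left, z up, the work surface at z = 0. Lengths are in m, angles in rad, forces in N, time in s.
With the tool pointing down it reaches from about 0.2 to 0.875 m from the base axis. Payload 3.4 kg.
Tool frame: the origin (TCP) lies at the very end of the fingers, on their centre line; the grasp point (between the pads) lies 19 mm behind it; y points along the fingers, z is the direction in which the jaws open and shut, and the axes are right-handed (so a half turn about y gives the same grasp; the last joint's range is limited). The gripper opens to 94 mm and grips with 3 to 60 N. Pads are 16 mm wide; open, the fingers measure 119 mm over their backs; the gripper's body (75 mm by 177 mm) begins 78 mm behind the grasp point.
Start: joints at [-1.332, 0.276, 1.505, -0, 1.361, -0.121], TCP at [0.202, -0.538, 0.205] pointing down, gripper open.
Joint ranges: [-2.89, 2.89], [-0.75, 2.08], [0.22, 2.7], [-1.18, 4.32], [0.11, 2.71], [-2.7, 2.7]. Speed limits (rad/s): [2.57, 2.57, 3.14, 3.14, 3.14, 3.14].

## Interface

Orientations are given as a 3x3 rotation matrix whose columns are the frame's x, y, z axes.
In Python, from rig import robot gives the robot as it stands.
- The arm moves only by the shell command python3 -m handwheel 'ROWS' [FORCE]. ROWS is JSON, a list of rows, each a list of 3 entries, a list of its own where there are three numbers: the finger opening in cm, from 0 to 9.4, then the shift along the tool's x, y, z in cm, then the turn about the tool's y in rad. A call has 1 to 8 rows; each row shifts and turns the commanded pose from where the row before left it, along the tool's axes as they then stand; what a row does not reach is not made up. A row lasts 1/8 s, in which the tool goes at most 62.5 mm and 10.7 degrees, less where a joint would pass 70% of its speed; a pose out of reach is approached as far as the arm can. A call is refused whole if a number of a shift passes 6.25 or a number of a turn 0.188, either way. A call with a gripper value outside its range is refused whole. The fingers move at their own pace and stop on an object; FORCE is the grip in N (left out, the last holds). Time passes only in rows, so rows that do not move let the fingers close. It gives the time, the measured TCP pose, the force and the opening at its end, in the units of the state.
- robot.read_state(): the state, without advancing time (a new reading comes with each control period).
- robot.snapshot(name): name is "scene" or "top"; returns a dict with "color" (384x512x3 uint8, blue, green, red), "range_z" (384x512 float32, m along the optical axis (not along the pixel's ray), 0 where there is no reading), "K" (3x3 intrinsics, pixels), "distortion" ([k1, k2, p1, p2, k3] as OpenCV has them; the pictures are not rectified), "rvec" (rotation vector, rad) and "tvec" (3), from world to camera coordinates, as OpenCV has them. Camera axes: x right, y down, z forward; pixel columns grow to the right and rows downward; lengths in m; the calibration is good to about 2 mm. A picture is of the moment at which its call begins.
- robot.sign_off(): hands the job in, once; it reports no verdict.
The state is a dict: "clock": time; "qpos": joint angles; "qd": joint speeds; "tau": joint torques, N m; "ee_pos": TCP position; "eef_rot": TCP orientation; "force": force on the tool from outside, world axes, zero at the start; "torque": the same for the moment, N m; "width": finger opening in m.
Only numpy, scipy, OpenCV 4.12 (cv2) and the standard library are available. Lean on these libraries where they do the work, as an engineer would, in place of code of your own. Each camera call takes 0.05 s, during which the arm holds its last target.

## Working session

There is one attempt and no reset: what is moved stays moved. The work goes in short steps, Python scripts to look and compute and a shell command to move; the robot and the scene stay as the last step left them, time stands still between calls to the robot, and variables do not carry over. Pictures are saved under pics/ and viewed, and the job is handed in when it is done.

```bash
ls; mkdir -p pics
python3 - <<'E'
from rig import robot
import cv2,numpy as np
np.set_printoptions(precision=4,suppress=True)
s=robot.read_state()
for k,v in s.items(): print(k,np.array(v))
for n in("scene","top"):
    d=robot.snapshot(n); cv2.imwrite(f"pics/{n}0.png",d["color"]); print(n,d["K"],d["distortion"],d["rvec"],d["tvec"])
    np.savez(f"pics/{n}0.npz",**d)
E
```

```text
pics
clock 0.0
qpos [-1.332   0.2766  1.5061 -0.      1.3607 -0.121 ]
qd [ 0.002  -0.0008 -0.0012  0.0004  0.0005  0.0008]
tau [ -0.0023 -40.4592 -23.7237   0.07     0.0344  -0.0001]
ee_pos [ 0.2023 -0.5376  0.2046]
eef_rot [[-0.936  -0.0004  0.3521]
 [-0.3521  0.0017 -0.936 ]
 [-0.0002 -1.     -0.0018]]
force [ 0.1297  0.5597 -0.3803]
torque [-0.0157 -0.0536 -0.0354]
width 0.09395820126474308
scene [[380.4249   0.     257.7105]
 [  0.     380.4249 186.4527]
 [  0.       0.       1.    ]] [-0.0878  0.      0.      0.      0.    ] [ 0.8856  2.4143 -1.2282] [ 0.3706 -0.1934  1.1129]
top [[410.0588   0.     258.0613]
 [  0.     410.0588 195.1111]
 [  0.       0.       1.    ]] [-0.0904  0.      0.      0.      0.    ] [ 2.1567 -2.1662  0.0874] [0.0566 0.5586 0.8533]
```

View pics/scene0.png

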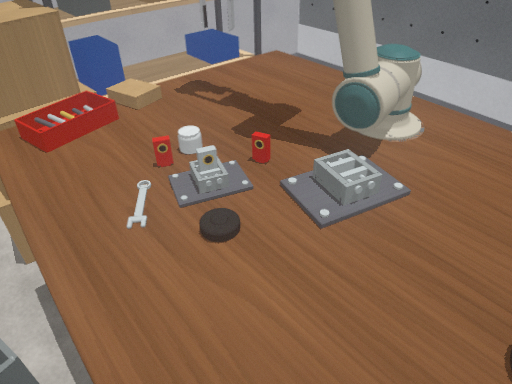

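View pics/top0.png

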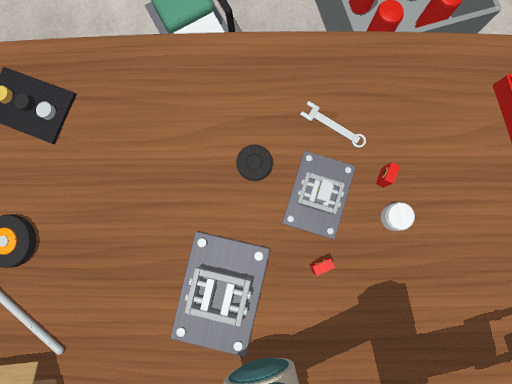

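The scene picture shows the small holder with the steel block at about (208,165), red look-alikes at (163,150) and (261,147), and the big empty holder at (345,180). In the top picture the small holder is at (320,195), the wheel at (254,162), the tin at (398,216) and the wrench at (335,125). Next I measure positions.

```bash
cat > h.py <<'E'
import cv2,numpy as np
np.set_printoptions(precision=4,suppress=True)
def world(d):
    K,D=d["K"],d["distortion"]; R=cv2.Rodrigues(d["rvec"])[0]
    v,u=np.mgrid[:384,:512]
    n=cv2.undistortPoints(np.stack([u,v],-1).reshape(-1,1,2).astype(float),K,D).reshape(384,512,2)
    z=d["range_z"][...,None]
    c=np.concatenate([n*z,z],-1)
    w=(c-d["tvec"].reshape(3))@R
    w[d["range_z"]<=0]=np.nan
    return w
def rect(p):
    (c,wh,a)=cv2.minAreaRect(p.astype(np.float32)*1000); b=cv2.boxPoints((c,wh,a))
    return np.array(c)/1000,wh,b/1000
E
python3 - <<'E'
from h import *
import cv2
for n,box in(("top",(280,150,360,245)),("scene",(165,140,255,205))):
    d=dict(np.load(f"pics/{n}0.npz")); w=world(d)
    x0,y0,x1,y1=box; P=w[y0:y1,x0:x1].reshape(-1,3); P=P[~np.isnan(P[:,0])]
    print(n,len(P),np.histogram(P[:,2],bins=np.arange(-.01,.12,.005)))
    for nm,lo,hi in(("plate",.006,.015),("frame",.040,.050),("block",.085,.102)):
        q=P[(P[:,2]>lo)&(P[:,2]<hi)]
        if len(q)>5:
            c,wh,b=rect(q[:,:2]); print(nm,len(q),c,wh,np.median(q[:,2]));print(b)
    img=cv2.resize(d["color"][y0:y1,x0:x1],None,fx=6,fy=6,interpolation=cv2.INTER_CUBIC); cv2.imwrite(f"pics/{n}_crop0.png",img)
E
```

```text
top 7567 (array([   2, 1826, 1615, 1431, 1293,  136,   91,   27,   40,  136,  420,
        291,    2,    5,    2,    6,    8,   11,    9,   12,  193,   11,
          0,    0,    0]), array([-0.01 , -0.005,  0.   ,  0.005,  0.01 ,  0.015,  0.02 ,  0.025,
        0.03 ,  0.035,  0.04 ,  0.045,  0.05 ,  0.055,  0.06 ,  0.065,
        0.07 ,  0.075,  0.08 ,  0.085,  0.09 ,  0.095,  0.1  ,  0.105,
        0.11 ,  0.115]))
plate 2702 [ 0.5616 -0.0787] (120.5227279663086, 170.70384216308594) 0.009901137850020995
[[ 0.4622 -0.1109]
 [ 0.6252 -0.1616]
 [ 0.661  -0.0465]
 [ 0.498   0.0042]]
frame 711 [ 0.5613 -0.0791] (89.53423309326172, 68.24256896972656) 0.04470438020831342
[[ 0.5151 -0.1114]
 [ 0.5801 -0.1322]
 [ 0.6074 -0.0469]
 [ 0.5424 -0.0261]]
block 216 [ 0.5619 -0.0781] (20.654518127441406, 40.4344367980957) 0.09267981588742441
[[ 0.5394 -0.0816]
 [ 0.5779 -0.0942]
 [ 0.5843 -0.0746]
 [ 0.5458 -0.062 ]]
scene 5835 (array([   0, 1661,  894, 1053,  593,  146,  124,  115,  128,  175,  325,
        143,   55,   58,   46,   45,   45,   40,   37,   42,  110,    0,
          0,    0,    0]), array([-0.01 , -0.005,  0.   ,  0.005,  0.01 ,  0.015,  0.02 ,  0.025,
        0.03 ,  0.035,  0.04 ,  0.045,  0.05 ,  0.055,  0.06 ,  0.065,
        0.07 ,  0.075,  0.08 ,  0.085,  0.09 ,  0.095,  0.1  ,  0.105,
        0.11 ,  0.115]))
plate 1605 [ 0.5245 -0.1224] (234.78778076171875, 214.52467346191406) 0.009645807184926402
[[ 0.3863 -0.201 ]
 [ 0.5904 -0.2671]
 [ 0.6627 -0.0438]
 [ 0.4586  0.0224]]
frame 468 [ 0.5449 -0.1303] (184.00152587890625, 188.8685760498047) 0.044319471043890106
[[ 0.422  -0.0825]
 [ 0.5003 -0.2544]
 [ 0.6677 -0.1781]
 [ 0.5894 -0.0062]]
block 152 [ 0.5644 -0.0751] (25.20442008972168, 39.91065216064453) 0.09225928373942947
[[ 0.5414 -0.0805]
 [ 0.5791 -0.0935]
 [ 0.5873 -0.0697]
 [ 0.5496 -0.0566]]
```

View pics/top_crop0.png

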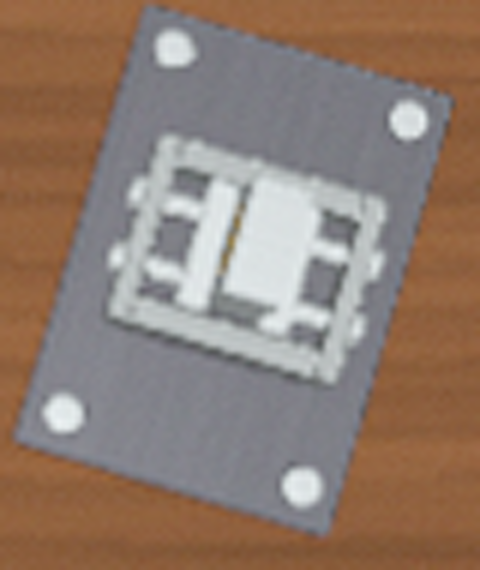

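View pics/scene_crop0.png

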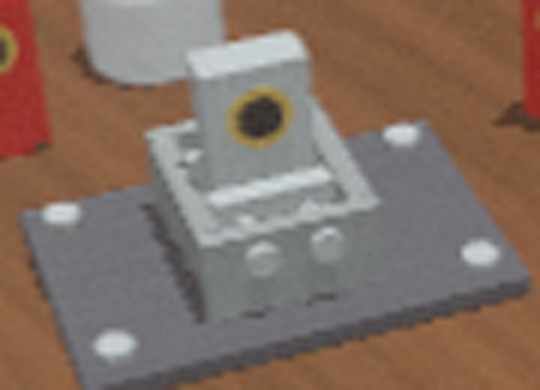

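```bash
python3 -m handwheel '[[5,[-3.6,0,-2.2],0],[5,[-3.6,0,-2.2],0],[5,[-3.6,0,-2.2],0],[5,[-3.6,0,-2.2],0],[5,[-3.6,0,-2.2],0],[5,[-3.6,0,-2.2],0],[5,[-3.6,0,-2.2],0],[5,[-3.6,0,-2.2],0]]' 15
```

```text
clock: 1.1
ee_pos: [0.4105, -0.2707, 0.2052]
eef_rot: [[-0.936, -0.0, 0.352], [-0.352, 0.0, -0.936], [0.0, -1.0, -0.0]]
force: [1.0, 0.7, 0.3]
width: 0.0501
```

Run:
```python
from h import *
for n,boxes in(("top",((370,155,405,190),(308,253,338,280),(380,200,418,233))),):
    d=dict(np.load(f"pics/{n}0.npz")); w=world(d)
    for x0,y0,x1,y1 in boxes:
        P=w[y0:y1,x0:x1].reshape(-1,3); q=P[P[:,2]>.03]; print(rect(q[:,:2])[:2],np.percentile(q[:,2],95))
```

```text
(array([ 0.5998, -0.2215]), (22.457069396972656, 41.695068359375)) 0.07489194598540751
(array([ 0.4101, -0.0768]), (21.7213077545166, 40.55956268310547)) 0.0749829855854832
(array([ 0.5116, -0.2413]), (56.78304672241211, 55.179264068603516)) 0.05731515436734222
```

```bash
python3 -m handwheel '[[5,[-3.5,0,-2.1],0],[5,[-3.5,0,-2.1],0],[5,[-3.5,0,-2.1],0],[5,[-3.5,0,-2.1],0],[5,[-3.5,0,-2.1],0],[5,[-3.5,0,-2.1],0],[5,[0,0,0],0.16],[5,[0,0,0],0.16]]' 15; python3 -m handwheel '[[5,[0,0,0],0.16],[5,[0,0,0],0.18],[5,[0,0,0],0],[5,[0,0,0],0]]'
cat > off.py <<'E'
from rig import robot
from h import *
s=robot.read_state(); R=np.array(s["eef_rot"]);p=np.array(s["ee_pos"])
print(p,s["qpos"],s["force"]); a=np.radians(-17.5)
print("yaw of -toolx",np.degrees(np.arctan2(-R[1,0],-R[0,0])), "to go cm",R.T@(np.array([.562,-.0786,.066])-p)*100)
E
python3 off.py
```

```text
clock: 2.1
ee_pos: [0.5622, -0.0794, 0.2047]
eef_rot: [[-0.999, -0.001, 0.036], [-0.036, 0.0, -0.999], [0.001, -1.0, -0.0]]
force: [-0.3, 0.5, 0.2]
width: 0.0503
clock: 2.6
ee_pos: [0.5621, -0.0802, 0.2052]
eef_rot: [[-0.956, -0.0, -0.293], [0.293, 0.0, -0.956], [0.0, -1.0, 0.0]]
force: [0.8, -0.3, -0.0]
width: 0.0498
[ 0.5621 -0.0802  0.2052] [-0.2642  0.2655  1.5204 -0.0001  1.3562  1.6044] [ 0.7691 -0.3455 -0.0275]
yaw of -toolx -17.058134198840232 to go cm [ 0.049  13.9222 -0.1489]
```

```bash
python3 -m handwheel '[[5,[0.05,2.5,-0.15],0.01],[5,[0,2.5,0],0],[5,[0,2.5,0],0],[5,[0,2,0],0],[5,[0,0.8,0],0],[5,[0,0,0],0]]'; python3 off.py
python3 - <<'E'
from rig import robot
import cv2
for n,(x0,y0,x1,y1) in dict(scene=(150,100,280,210),top=(270,140,370,250)).items():
    d=robot.snapshot(n); cv2.imwrite(f"pics/{n}1.png",cv2.resize(d["color"][y0:y1,x0:x1],None,fx=5,fy=5,interpolation=cv2.INTER_CUBIC))
E
```

```text
clock: 3.35
ee_pos: [0.5621, -0.0786, 0.1022]
eef_rot: [[-0.952, -0.001, -0.305], [0.305, 0.0, -0.952], [0.001, -1.0, 0.0]]
force: [0.2, -0.1, 0.1]
width: 0.0502
[ 0.5621 -0.0786  0.1022] [-0.2615  0.3412  1.6798 -0.0001  1.1213  1.6188] [ 0.1881 -0.0797  0.0511]
yaw of -toolx -17.733320274845198 to go cm [ 0.0035  3.6235 -0.0012]
```

View pics/scene1.png

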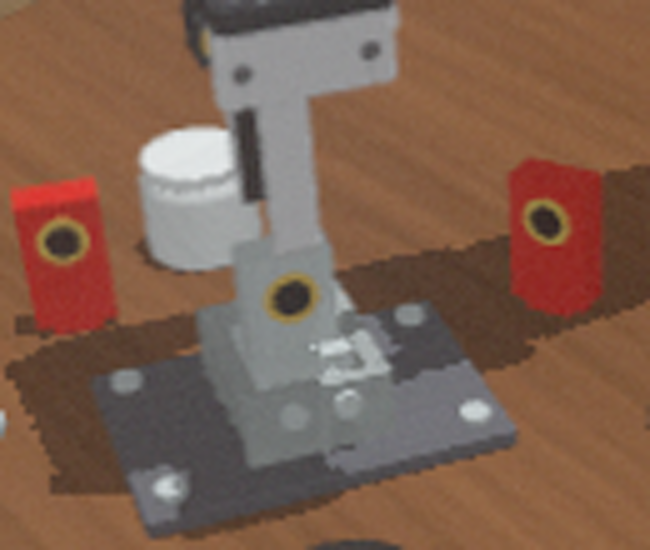

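View pics/top1.png

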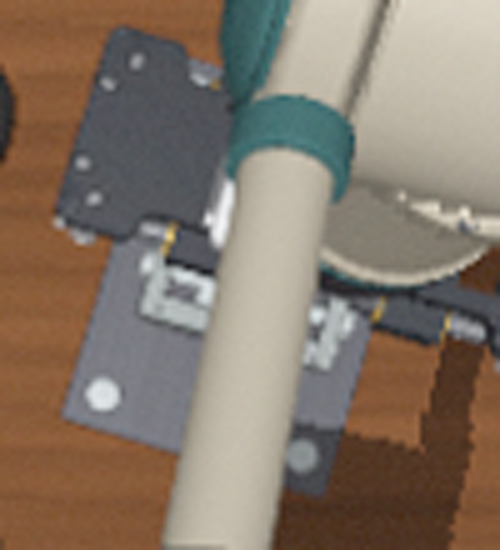

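```bash
python3 -m handwheel '[[5,[0,1.7,0],0],[5,[0,1.7,0],0],[3,[0,0,0],0],[1,[0,0,0],0],[1,[0,0,0],0],[1,[0,0,0],0]]' 25; python3 off.py
```

```text
clock: 4.2
ee_pos: [0.563, -0.0785, 0.0694]
eef_rot: [[-0.952, 0.002, -0.305], [0.305, -0.0, -0.952], [-0.002, -1.0, -0.001]]
force: [0.1, 1.5, 2.6]
width: 0.0198
[ 0.563  -0.0785  0.0694] [-0.2613  0.3729  1.7233  0.0005  1.0434  1.6193] [0.1018 1.5155 2.5886]
yaw of -toolx -17.762559046677094 to go cm [0.0937 0.3405 0.0369]
```

```bash
python3 -m handwheel '[[1,[-0.15,0,0],0],[1,[-0.15,-0.05,0],0],[1,[-0.15,-0.05,0],0],[1,[-0.15,-0.1,0],0],[1,[0,0,0],0]]' 25
cat > look.py <<'E'
import sys
from rig import robot
from h import *
d=robot.snapshot("scene"); np.savez(f"pics/s{sys.argv[1]}.npz",**d)
x0,y0,x1,y1=170,120,250,210
cv2.imwrite(f"pics/s{sys.argv[1]}.png",cv2.resize(d["color"][y0:y1,x0:x1],None,fx=6,fy=6,interpolation=cv2.INTER_CUBIC))
w=world(d)
# block frame coords about slot centre
a=np.radians(-17.6); ex=np.array([np.cos(a),np.sin(a)]); ey=np.array([-ex[1],ex[0]])
r=w[...,:2]-np.array([.562,-.0786]); X=r@ex; Y=r@ey; Z=w[...,2]
# the broad face seen (y=+10mm)
m=(abs(X)<.035)&(abs(Y-.010)<.007)&(Z>.05)&(Z<.14)
# silhouette edges per height band
zs=np.arange(.049,.13,.004)
for z in zs:
    q=m&(abs(Z-z)<.003)
    if q.sum()>4: print(round(z*1000),q.sum(),"x %.1f..%.1f mid %.1f y %.1f"%(X[q].min()*1000,X[q].max()*1000,(X[q].min()+X[q].max())*500,np.median(Y[q])*1000))
E
python3 off.py; python3 look.py 2
```

```text
clock: 4.82
ee_pos: [0.5635, -0.0787, 0.0695]
eef_rot: [[-0.952, -0.009, -0.305], [0.305, 0.003, -0.952], [0.009, -1.0, -0.0]]
force: [-4.8, 3.5, 1.9]
width: 0.0196
[ 0.5635 -0.0787  0.0695] [-0.2616  0.3794  1.7122  0.0008  1.0594  1.6189] [-4.8145  3.4695  1.9349]
yaw of -toolx -17.76132729882141 to go cm [0.1483 0.3485 0.034 ]
49 13 x -17.0..19.8 mid 1.4 y 11.2
53 42 x -17.5..21.5 mid 2.0 y 11.5
57 43 x -17.4..21.2 mid 1.9 y 11.4
61 45 x -18.4..21.2 mid 1.4 y 11.4
65 40 x -18.4..21.4 mid 1.5 y 12.1
69 36 x -18.8..21.4 mid 1.3 y 12.3
73 22 x -18.3..21.3 mid 1.5 y 12.0
77 21 x -16.7..21.7 mid 2.5 y 12.0
81 23 x -17.5..21.3 mid 1.9 y 11.3
85 25 x -17.5..22.1 mid 2.3 y 11.0
89 23 x -18.5..22.1 mid 1.8 y 11.0
93 25 x -18.5..20.5 mid 1.0 y 10.2
```

View pics/s2.png

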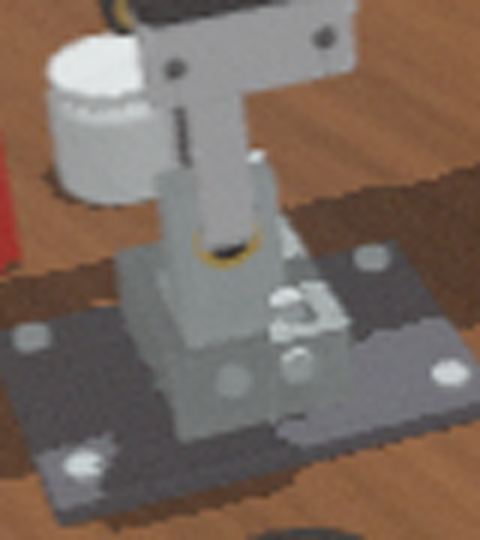

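The view at 6x shows the fingers on the block at (220,200) with the block still upright. Its edges in block axes are vertical within noise, so there's no tilt yet. The command met resistance.

```bash
python3 -m handwheel '[[1,[0,0,0],0]]' 25; python3 -m handwheel '[[1,[-0.3,0,0],0]]' 25;python3 -m handwheel '[[1,[-0.3,0,0],0]]' 25; python3 off.py
```

```text
clock: 5.0
ee_pos: [0.5635, -0.0787, 0.0695]
eef_rot: [[-0.952, -0.009, -0.305], [0.305, 0.003, -0.952], [0.009, -1.0, -0.0]]
force: [-5.2, 4.2, 2.3]
width: 0.0199
clock: 5.12
ee_pos: [0.5641, -0.0789, 0.0695]
eef_rot: [[-0.952, -0.014, -0.305], [0.305, 0.004, -0.952], [0.014, -1.0, -0.0]]
force: [-11.8, 5.1, 8.5]
width: 0.02
clock: 5.25
ee_pos: [0.5658, -0.0794, 0.0695]
eef_rot: [[-0.952, -0.016, -0.305], [0.305, 0.005, -0.952], [0.017, -1.0, -0.0]]
force: [-11.1, 4.5, 8.7]
width: 0.0197
[ 0.5658 -0.0794  0.0695] [-0.2619  0.3862  1.7007  0.0011  1.0716  1.6184] [-11.1463   4.4715   8.6732]
yaw of -toolx -17.758574504662057 to go cm [0.3768 0.3558 0.0371]
```

```bash
python3 -m handwheel '[[1,[-0.3,0,0],0]]' 25; python3 -m handwheel '[[1,[-0.2,0,0],0]]' 25;python3 off.py;python3 look.py 3
```

```text
clock: 5.38
ee_pos: [0.5687, -0.0803, 0.0695]
eef_rot: [[-0.952, -0.016, -0.305], [0.305, 0.005, -0.952], [0.017, -1.0, -0.0]]
force: [-11.4, 4.3, 7.6]
width: 0.0198
clock: 5.5
ee_pos: [0.5707, -0.081, 0.0694]
eef_rot: [[-0.952, -0.016, -0.305], [0.305, 0.005, -0.952], [0.016, -1.0, -0.0]]
force: [-11.1, 4.9, 7.2]
width: 0.0199
[ 0.5707 -0.081   0.0694] [-0.2623  0.3928  1.6897  0.0011  1.0756  1.6179] [-11.0997   4.8656   7.1508]
yaw of -toolx -17.760417224939268 to go cm [0.8969 0.3576 0.0392]
49 15 x -14.8..22.1 mid 3.7 y 12.0
53 42 x -14.8..24.3 mid 4.8 y 11.8
57 46 x -15.3..24.3 mid 4.5 y 11.7
61 40 x -15.3..24.9 mid 4.8 y 11.7
65 41 x -13.2..25.4 mid 6.1 y 12.3
69 35 x -14.7..25.9 mid 5.6 y 12.1
73 22 x -14.7..25.9 mid 5.6 y 11.6
77 19 x -12.4..26.4 mid 7.0 y 11.9
81 21 x -12.7..26.8 mid 7.0 y 11.7
85 23 x -13.2..27.3 mid 7.1 y 11.6
89 29 x -11.7..27.3 mid 7.8 y 11.1
93 31 x -12.0..27.9 mid 8.0 y 10.0
97 12 x -11.4..-2.3 mid -6.9 y 10.7
```

View pics/s3.png

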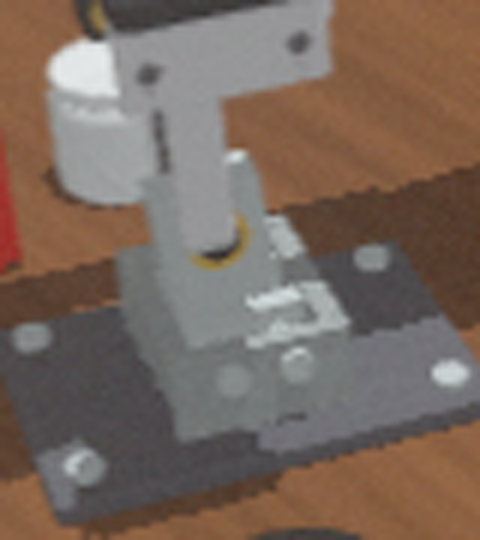

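Measured edges lean about 0.09 rad (mid x 4.8 at z=53 mm, 8.0 at z=93 mm): the block is tipping away as planned. A bit more with some lift, then the swing back.

```bash
python3 -m handwheel '[[1,[-0.1,-0.1,0],0],[1,[-0.05,-0.1,0],0],[1,[0,0,0],0]]' 30; python3 off.py;python3 look.py 4|sed -n '2p;3p;9,11p'; python3 -m handwheel '[[1,[0.3,0,0],0],[1,[0.3,0,0],0],[1,[0.2,-0.05,0],0],[1,[0.2,-0.05,0],0]]' 30;python3 off.py;python3 look.py 5
```

```text
clock: 5.92
ee_pos: [0.5711, -0.0811, 0.0695]
eef_rot: [[-0.952, -0.018, -0.305], [0.305, 0.006, -0.952], [0.019, -1.0, -0.0]]
force: [-9.7, 4.8, -1.0]
width: 0.0199
[ 0.5711 -0.0811  0.0695] [-0.2624  0.3947  1.6863  0.0012  1.0798  1.6178] [-9.6962  4.8234 -1.0097]
yaw of -toolx -17.761122153781578 to go cm [0.9398 0.3663 0.0409]
53 42 x -15.0..24.3 mid 4.7 y 11.6
57 41 x -15.1..24.9 mid 4.9 y 11.8
81 22 x -12.7..27.4 mid 7.4 y 11.5
85 23 x -12.7..27.6 mid 7.5 y 11.2
89 26 x -11.3..27.5 mid 8.1 y 11.7
clock: 6.48
ee_pos: [0.5699, -0.081, 0.0704]
eef_rot: [[-0.952, -0.002, -0.305], [0.305, 0.001, -0.952], [0.002, -1.0, -0.0]]
force: [4.0, 1.4, -30.2]
width: 0.02
[ 0.5699 -0.081   0.0704] [-0.2622  0.3833  1.7028  0.0002  1.0573  1.6188] [  4.0041   1.4056 -30.2322]
yaw of -toolx -17.779115396732507 to go cm [0.8269 0.443  0.0093]
49 13 x -12.0..21.9 mid 4.9 y 11.2
53 39 x -14.9..23.4 mid 4.2 y 11.2
57 38 x -14.9..24.0 mid 4.5 y 11.2
61 39 x -15.8..24.1 mid 4.2 y 11.2
65 41 x -15.9..24.6 mid 4.4 y 11.7
69 35 x -14.0..24.6 mid 5.3 y 11.7
73 27 x -14.4..25.1 mid 5.3 y 11.6
77 22 x -14.5..25.3 mid 5.4 y 11.7
81 24 x -14.5..25.7 mid 5.6 y 11.3
85 22 x -13.4..25.7 mid 6.1 y 11.2
89 20 x -13.4..26.4 mid 6.5 y 11.6
93 31 x -13.4..26.4 mid 6.5 y 10.4
97 13 x -13.4..19.6 mid 3.1 y 9.3
```

```bash
python3 -m handwheel '[[1,[0.3,0,0],0],[1,[0.3,0,0],0],[1,[0.3,0,0],0]]' 35;python3 off.py; python3 -m handwheel '[[1,[0.3,0,0],0],[1,[0.3,0,0],0]]' 35;python3 off.py;python3 look.py 6
```

```text
clock: 6.9
ee_pos: [0.5669, -0.0801, 0.0726]
eef_rot: [[-0.952, 0.01, -0.305], [0.305, -0.003, -0.952], [-0.01, -1.0, -0.0]]
force: [8.2, -0.3, -22.6]
width: 0.02
[ 0.5669 -0.0801  0.0726] [-0.2618  0.3709  1.7172 -0.0002  1.0434  1.6195] [  8.1648  -0.3365 -22.6467]
yaw of -toolx -17.78458092700855 to go cm [0.5147 0.6582 0.0065]
clock: 7.15
ee_pos: [0.5635, -0.079, 0.0741]
eef_rot: [[-0.952, 0.015, -0.305], [0.305, -0.004, -0.952], [-0.015, -1.0, -0.0]]
force: [11.0, -1.1, -19.0]
width: 0.0199
[ 0.5635 -0.079   0.0741] [-0.2613  0.362   1.7277 -0.0004  1.0365  1.6201] [ 11.0074  -1.1096 -19.0246]
yaw of -toolx -17.78642863672276 to go cm [0.165  0.8069 0.0057]
49 14 x -18.9..19.8 mid 0.4 y 11.7
53 44 x -19.2..20.5 mid 0.7 y 11.7
57 40 x -17.4..20.9 mid 1.8 y 11.5
61 38 x -18.3..20.7 mid 1.2 y 11.6
65 43 x -17.8..20.7 mid 1.4 y 11.6
69 41 x -18.7..20.7 mid 1.0 y 11.7
73 36 x -18.7..20.4 mid 0.8 y 12.0
77 26 x -19.6..20.8 mid 0.6 y 11.9
81 27 x -19.6..20.8 mid 0.6 y 11.4
85 23 x -19.4..20.4 mid 0.5 y 10.8
89 22 x -18.2..20.4 mid 1.1 y 10.6
93 25 x -19.2..20.2 mid 0.5 y 10.7
97 24 x -19.2..20.4 mid 0.6 y 8.9
```

View pics/s6.png

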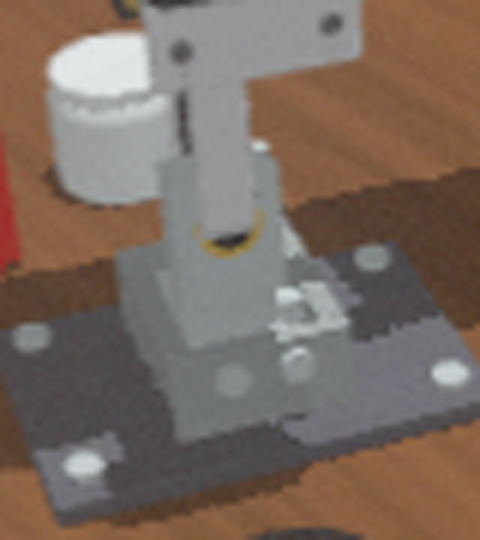

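```bash
python3 -m handwheel '[[1,[0.3,0,0],0],[1,[0.3,0,0],0],[1,[0.2,0,0],0],[1,[0.1,0,0],0]]' 35;python3 off.py;python3 look.py 7
```

```text
clock: 7.7
ee_pos: [0.5573, -0.0771, 0.0757]
eef_rot: [[-0.952, 0.02, -0.305], [0.305, -0.006, -0.952], [-0.021, -1.0, -0.0]]
force: [12.0, -2.9, -15.2]
width: 0.0197
[ 0.5573 -0.0771  0.0757] [-0.2607  0.3491  1.7443 -0.0007  1.0273  1.6209] [ 11.9664  -2.9229 -15.242 ]
yaw of -toolx -17.786678553193017 to go cm [-0.4784  0.9828  0.0025]
49 16 x -21.1..15.1 mid -3.0 y 11.6
53 46 x -21.5..18.5 mid -1.5 y 11.5
57 47 x -21.7..18.5 mid -1.6 y 11.2
61 46 x -22.8..18.5 mid -2.1 y 11.0
65 36 x -23.1..17.2 mid -2.9 y 11.4
69 45 x -23.4..17.3 mid -3.1 y 12.3
73 39 x -23.8..17.1 mid -3.4 y 12.3
77 31 x -23.8..16.8 mid -3.5 y 12.0
81 26 x -24.0..16.8 mid -3.6 y 11.4
85 23 x -22.5..16.4 mid -3.0 y 11.9
89 25 x -22.6..16.1 mid -3.3 y 11.2
93 22 x -23.2..15.6 mid -3.8 y 11.3
97 34 x -23.9..15.6 mid -4.1 y 10.9
101 15 x 4.1..15.0 mid 9.6 y 8.4
```

```bash
python3 -m handwheel '[[1,[0.2,0,0],0],[1,[0.2,0,0],0],[1,[0,0,0],0]]' 35;python3 off.py;python3 look.py 8
```

```text
clock: 8.12
ee_pos: [0.5541, -0.076, 0.0762]
eef_rot: [[-0.952, 0.021, -0.305], [0.305, -0.006, -0.952], [-0.022, -1.0, -0.0]]
force: [11.4, -2.3, -14.6]
width: 0.0199
[ 0.5541 -0.076   0.0762] [-0.2603  0.3436  1.752  -0.0008  1.0237  1.6213] [ 11.4066  -2.344  -14.6253]
yaw of -toolx -17.784232774327123 to go cm [-0.8054  1.0387  0.004 ]
49 17 x -21.4..17.8 mid -1.8 y 11.1
53 47 x -22.1..17.8 mid -2.1 y 11.2
57 45 x -22.1..17.3 mid -2.4 y 11.2
61 46 x -23.0..16.9 mid -3.1 y 11.4
65 45 x -23.4..16.3 mid -3.5 y 11.5
69 43 x -23.4..15.5 mid -3.9 y 12.0
73 43 x -23.7..15.5 mid -4.1 y 11.8
77 25 x -23.7..15.1 mid -4.3 y 11.6
81 23 x -24.1..14.7 mid -4.7 y 11.5
85 21 x -26.8..14.1 mid -6.3 y 11.3
89 21 x -27.9..13.3 mid -7.3 y 11.2
93 24 x -27.8..13.4 mid -7.2 y 11.2
97 27 x -27.8..12.8 mid -7.5 y 10.5
101 17 x 1.2..12.5 mid 6.9 y 9.0
```

View pics/s8.png

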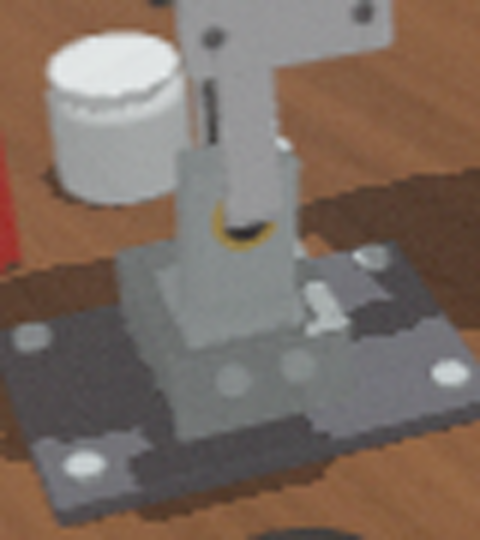

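The block now leans towards the robot by about 0.11 rad (right edge x 17.8 at z=53, 12.8 at z=97) and is about 7 mm up, its foot about 18 mm in the slot. Second swing away follows, with a little lift.

```bash
python3 -m handwheel '[[1,[-0.3,0,0],0],[1,[-0.3,0,0],0],[1,[-0.3,-0.1,0],0],[1,[-0.3,-0.1,0],0],[1,[-0.3,-0.1,0],0],[1,[-0.3,0,0],0]]' 35;python3 off.py; python3 -m handwheel '[[1,[-0.3,0,0],0],[1,[-0.3,0,0],0]]' 35;python3 off.py;python3 look.py 9
```

```text
clock: 8.93
ee_pos: [0.5559, -0.0766, 0.0762]
eef_rot: [[-0.952, -0.01, -0.305], [0.305, 0.003, -0.952], [0.011, -1.0, 0.0]]
force: [-9.4, 4.5, 8.1]
width: 0.02
[ 0.5559 -0.0766  0.0762] [-0.2611  0.3628  1.7201  0.0003  1.0693  1.6196] [-9.3622  4.5016  8.0976]
yaw of -toolx -17.766631291026467 to go cm [-0.6519  1.0124  0.0062]
clock: 9.18
ee_pos: [0.5589, -0.0775, 0.0757]
eef_rot: [[-0.952, -0.015, -0.305], [0.305, 0.005, -0.952], [0.016, -1.0, 0.0]]
force: [-10.6, 4.6, 6.1]
width: 0.0195
[ 0.5589 -0.0775  0.0757] [-0.2614  0.3702  1.7091  0.0005  1.0783  1.6192] [-10.5937   4.6396   6.1388]
yaw of -toolx -17.764527736273745 to go cm [-0.3446  0.9683  0.01  ]
49 12 x -20.0..19.2 mid -0.4 y 10.7
53 40 x -20.2..19.2 mid -0.5 y 11.1
57 37 x -20.2..19.4 mid -0.4 y 11.3
61 41 x -20.5..19.1 mid -0.7 y 11.6
65 44 x -21.1..18.7 mid -1.2 y 11.4
69 46 x -21.1..18.7 mid -1.2 y 11.7
73 39 x -21.5..18.6 mid -1.5 y 11.9
77 30 x -22.3..18.5 mid -1.9 y 11.5
81 24 x -22.3..18.3 mid -2.0 y 11.0
85 22 x -22.1..18.3 mid -1.9 y 11.4
89 24 x -21.9..18.3 mid -1.8 y 11.4
93 25 x -21.1..17.8 mid -1.6 y 11.1
97 34 x -21.8..18.0 mid -1.9 y 9.5
101 15 x -18.2..18.0 mid -0.1 y 7.9
```

```bash
python3 -m handwheel '[[1,[-0.3,-0.15,0],0],[1,[-0.3,-0.15,0],0],[1,[-0.3,-0.15,0],0],[1,[-0.3,-0.1,0],0]]' 35;python3 off.py;python3 look.py 10
```

```text
clock: 9.72
ee_pos: [0.5662, -0.0799, 0.0765]
eef_rot: [[-0.952, -0.026, -0.305], [0.305, 0.008, -0.952], [0.027, -1.0, 0.001]]
force: [-10.9, 4.9, -14.3]
width: 0.0196
[ 0.5662 -0.0799  0.0765] [-0.2623  0.385   1.6824  0.0008  1.1009  1.6181] [-10.8569   4.9176 -14.3314]
yaw of -toolx -17.761479191928526 to go cm [0.4065 1.0595 0.0068]
49 11 x -17.1..21.9 mid 2.4 y 11.7
53 39 x -17.1..22.0 mid 2.4 y 11.8
57 42 x -17.7..22.0 mid 2.1 y 11.5
61 41 x -17.7..22.3 mid 2.3 y 11.3
65 42 x -17.7..22.6 mid 2.5 y 11.8
69 41 x -16.7..22.6 mid 2.9 y 11.8
73 39 x -16.7..23.1 mid 3.2 y 12.0
77 33 x -17.3..22.8 mid 2.8 y 12.0
81 22 x -15.3..23.1 mid 3.9 y 11.5
85 21 x -15.6..23.5 mid 4.0 y 11.3
89 23 x -15.7..23.5 mid 3.9 y 11.4
93 26 x -16.2..23.7 mid 3.8 y 11.4
97 33 x -15.6..23.7 mid 4.1 y 10.7
101 13 x -15.6..18.7 mid 1.5 y 8.8
```

```bash
python3 -m handwheel '[[1,[-0.3,-0.1,0],0],[1,[-0.2,-0.1,0],0],[1,[-0.1,0,0],0]]' 35;python3 off.py;python3 look.py 11
```

```text
clock: 10.15
ee_pos: [0.5707, -0.0813, 0.0773]
eef_rot: [[-0.952, -0.029, -0.305], [0.305, 0.009, -0.952], [0.03, -1.0, 0.001]]
force: [-12.3, 4.9, -14.8]
width: 0.0198
[ 0.5707 -0.0813  0.0773] [-0.2628  0.392   1.6682  0.0009  1.1113  1.6176] [-12.3101   4.8636 -14.8181]
yaw of -toolx -17.76216853449436 to go cm [0.874  1.1557 0.0073]
49 14 x -14.7..19.9 mid 2.6 y 11.8
53 42 x -15.0..23.9 mid 4.5 y 11.2
57 44 x -15.3..24.4 mid 4.6 y 11.6
61 46 x -15.8..24.5 mid 4.4 y 11.4
65 41 x -13.6..24.6 mid 5.5 y 11.5
69 44 x -13.6..25.3 mid 5.8 y 11.9
73 43 x -14.5..25.8 mid 5.6 y 11.8
77 33 x -14.5..26.1 mid 5.8 y 11.3
81 24 x -12.9..26.3 mid 6.7 y 11.3
85 23 x -13.1..26.3 mid 6.6 y 11.3
89 23 x -13.4..26.8 mid 6.7 y 11.1
93 21 x -11.6..27.6 mid 8.0 y 11.3
97 29 x -12.2..27.6 mid 7.7 y 10.8
101 20 x -12.2..25.7 mid 6.8 y 10.2
```

```bash
python3 -m handwheel '[[1,[-0.15,-0.05,0],0],[1,[0,0,0],0]]' 35;python3 off.py;python3 look.py 12|sed -n '2p;3p;10,13p'; python3 -m handwheel '[[1,[0.3,0,0],0],[1,[0.3,0,0],0],[1,[0.3,0,0],0],[1,[0.3,0,0],0],[1,[0.3,0,0],0]]' 35;python3 off.py
```

```text
clock: 10.45
ee_pos: [0.5716, -0.0816, 0.0774]
eef_rot: [[-0.952, -0.03, -0.305], [0.305, 0.009, -0.952], [0.031, -1.0, 0.001]]
force: [-12.0, 5.3, -15.9]
width: 0.0199
[ 0.5716 -0.0816  0.0774] [-0.2629  0.3938  1.6648  0.0009  1.114   1.6175] [-12.0202   5.2731 -15.8936]
yaw of -toolx -17.762720888946145 to go cm [0.9691 1.1745 0.0066]
53 46 x -15.2..24.0 mid 4.4 y 11.4
57 45 x -15.5..24.9 mid 4.7 y 11.0
85 28 x -13.1..27.6 mid 7.2 y 11.2
89 23 x -11.5..27.7 mid 8.1 y 11.3
93 26 x -12.2..28.5 mid 8.1 y 11.1
97 28 x -12.2..28.5 mid 8.1 y 10.4
clock: 11.12
ee_pos: [0.5696, -0.081, 0.0796]
eef_rot: [[-0.952, -0.004, -0.305], [0.305, 0.001, -0.952], [0.004, -1.0, 0.0]]
force: [5.1, 0.1, -28.1]
width: 0.02
[ 0.5696 -0.081   0.0796] [-0.2623  0.375   1.6897  0.0001  1.0812  1.6188] [  5.1024   0.0988 -28.1023]
yaw of -toolx -17.782277408745934 to go cm [0.7874 1.3655 0.0035]
```

```bash
python3 -m handwheel '[[1,[0.3,0,0],0],[1,[0.3,0,0],0],[1,[0.3,-0.05,0],0],[1,[0.3,-0.05,0],0],[1,[0.3,-0.05,0],0],[1,[0.3,0,0],0],[1,[0.2,0,0],0]]' 35;python3 off.py;python3 look.py 13
```

```text
clock: 12.0
ee_pos: [0.5572, -0.0771, 0.0851]
eef_rot: [[-0.952, 0.01, -0.305], [0.305, -0.003, -0.952], [-0.011, -1.0, -0.0]]
force: [10.3, -1.6, -19.3]
width: 0.0196
[ 0.5572 -0.0771  0.0851] [-0.2609  0.3447  1.7237 -0.0005  1.0623  1.6205] [ 10.2546  -1.6494 -19.2511]
yaw of -toolx -17.783785819062125 to go cm [-0.4823  1.9132 -0.0007]
49 10 x -17.0..18.8 mid 0.9 y 11.3
53 39 x -19.8..18.9 mid -0.5 y 11.2
57 38 x -19.8..18.9 mid -0.5 y 11.3
61 38 x -20.0..18.7 mid -0.7 y 11.6
65 40 x -20.4..18.0 mid -1.2 y 11.6
69 39 x -20.9..18.0 mid -1.4 y 11.3
73 40 x -21.1..17.7 mid -1.7 y 11.6
77 43 x -21.3..17.4 mid -2.0 y 12.3
81 47 x -22.4..17.0 mid -2.7 y 11.9
85 38 x -22.5..16.5 mid -3.0 y 12.0
89 28 x -22.5..16.2 mid -3.2 y 11.2
93 22 x -23.5..16.2 mid -3.7 y 10.4
97 23 x -24.2..15.6 mid -4.3 y 11.0
101 27 x -25.1..15.2 mid -5.0 y 10.7
105 33 x -25.1..15.1 mid -5.0 y 10.6
109 11 x -17.8..14.2 mid -1.8 y 10.8
```

```bash
python3 -m handwheel '[[1,[0.2,0.1,0],0],[1,[0.15,0.1,0],0],[1,[0,0,0],0]]' 35;python3 off.py;python3 look.py 14
```

```text
clock: 12.42
ee_pos: [0.5565, -0.0768, 0.0852]
eef_rot: [[-0.952, 0.016, -0.305], [0.305, -0.005, -0.952], [-0.017, -1.0, -0.0]]
force: [11.6, -1.6, -12.6]
width: 0.0199
[ 0.5565 -0.0768  0.0852] [-0.2607  0.3405  1.7304 -0.0007  1.0537  1.6208] [ 11.5877  -1.6109 -12.6118]
yaw of -toolx -17.78214351922626 to go cm [-0.5443  1.9255 -0.    ]
49 13 x -21.4..19.0 mid -1.2 y 11.0
53 42 x -22.1..19.0 mid -1.5 y 11.5
57 45 x -22.6..19.0 mid -1.8 y 11.5
61 43 x -22.7..18.0 mid -2.3 y 11.9
65 47 x -22.7..17.7 mid -2.5 y 11.3
69 42 x -23.2..17.4 mid -2.9 y 10.7
73 41 x -23.9..16.9 mid -3.5 y 11.2
77 41 x -24.3..17.4 mid -3.5 y 11.7
81 43 x -24.3..16.4 mid -3.9 y 11.9
85 37 x -24.8..16.2 mid -4.3 y 12.0
89 29 x -24.8..15.6 mid -4.6 y 11.4
93 27 x -25.4..15.6 mid -4.9 y 11.0
97 25 x -25.6..15.4 mid -5.1 y 11.0
101 28 x -26.2..14.8 mid -5.7 y 11.0
105 34 x -26.2..14.5 mid -5.9 y 10.5
109 9 x 3.2..13.7 mid 8.4 y 6.1
```

View pics/s14.png

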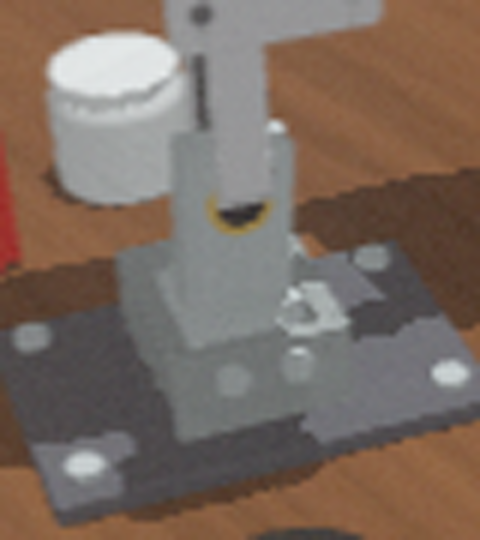

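```bash
python3 -m handwheel '[[1,[0.2,0.05,0],0],[1,[0.15,0.05,0],0],[1,[0,0,0],0]]' 35;python3 off.py;python3 look.py 15
```

```text
clock: 12.85
ee_pos: [0.5539, -0.076, 0.0852]
eef_rot: [[-0.952, 0.018, -0.305], [0.305, -0.005, -0.952], [-0.019, -1.0, -0.0]]
force: [10.4, -2.3, -8.7]
width: 0.0198
[ 0.5539 -0.076   0.0852] [-0.2603  0.3359  1.7379 -0.0007  1.0489  1.6212] [10.3782 -2.3111 -8.6814]
yaw of -toolx -17.783756396186615 to go cm [-0.8169  1.9326  0.0019]
49 20 x -20.1..17.7 mid -1.2 y 11.6
53 45 x -21.8..18.5 mid -1.6 y 11.1
57 46 x -21.8..17.7 mid -2.0 y 11.0
61 42 x -22.9..17.1 mid -2.9 y 11.1
65 43 x -23.1..17.0 mid -3.1 y 11.3
69 42 x -23.1..16.3 mid -3.4 y 11.3
73 47 x -24.2..15.8 mid -4.2 y 11.6
77 41 x -24.2..15.6 mid -4.3 y 11.9
81 46 x -25.2..14.7 mid -5.2 y 11.9
85 35 x -25.2..14.2 mid -5.5 y 11.9
89 28 x -25.4..14.2 mid -5.6 y 11.4
93 22 x -27.2..13.5 mid -6.9 y 11.7
97 27 x -28.1..13.2 mid -7.5 y 11.2
101 25 x -28.1..12.7 mid -7.7 y 10.6
105 34 x -28.0..12.4 mid -7.8 y 9.9
109 13 x 0.4..11.5 mid 5.9 y 8.5
```

```bash
python3 -m handwheel '[[1,[-0.3,0,0],0],[1,[-0.3,-0.1,0],0],[1,[-0.3,-0.1,0],0],[1,[-0.3,-0.1,0],0],[1,[-0.3,-0.1,0],0],[1,[-0.2,-0.1,0],0]]' 35;python3 off.py;python3 look.py 16
```

```text
clock: 13.65
ee_pos: [0.5556, -0.0766, 0.0855]
eef_rot: [[-0.952, -0.012, -0.305], [0.305, 0.004, -0.952], [0.013, -1.0, 0.0]]
force: [-5.8, 3.6, -11.7]
width: 0.0201
[ 0.5556 -0.0766  0.0855] [-0.2612  0.3544  1.7066  0.0003  1.0934  1.6196] [ -5.7971   3.6025 -11.7482]
yaw of -toolx -17.768683988402298 to go cm [-0.6916  1.9397 -0.0021]
49 21 x -22.2..19.2 mid -1.5 y 10.8
53 46 x -22.7..19.2 mid -1.8 y 11.0
57 39 x -22.2..19.0 mid -1.6 y 11.5
61 48 x -22.5..18.0 mid -2.2 y 11.7
65 49 x -23.5..17.4 mid -3.0 y 11.3
69 39 x -23.5..16.8 mid -3.4 y 11.4
73 44 x -23.7..17.2 mid -3.3 y 11.7
77 40 x -23.9..16.3 mid -3.8 y 11.6
81 42 x -23.9..16.1 mid -3.9 y 11.8
85 36 x -24.2..16.1 mid -4.0 y 12.3
89 28 x -25.0..16.1 mid -4.5 y 11.3
93 26 x -25.0..15.5 mid -4.8 y 10.9
97 22 x -25.0..15.5 mid -4.8 y 11.2
101 23 x -26.0..14.8 mid -5.6 y 10.9
105 33 x -26.0..14.5 mid -5.8 y 9.7
109 9 x 3.1..13.7 mid 8.4 y 7.8
```

```bash
python3 -m handwheel '[[1,[-0.3,-0.05,0],0],[1,[-0.3,-0.05,0],0],[1,[-0.2,0,0],0],[1,[0,0,0],0]]' 35;python3 off.py;python3 look.py 17
```

```text
clock: 14.2
ee_pos: [0.5607, -0.0781, 0.086]
eef_rot: [[-0.952, -0.018, -0.305], [0.305, 0.005, -0.952], [0.018, -1.0, 0.0]]
force: [-8.5, 3.7, -6.5]
width: 0.0195
[ 0.5607 -0.0781  0.086 ] [-0.2617  0.3638  1.6898  0.0005  1.1065  1.6189] [-8.4716  3.6539 -6.4599]
yaw of -toolx -17.762937209671698 to go cm [-0.18    2.0003  0.006 ]
49 9 x -16.7..19.8 mid 1.5 y 11.5
53 41 x -19.1..19.8 mid 0.4 y 11.0
57 41 x -19.9..19.8 mid -0.0 y 11.3
61 47 x -20.0..19.6 mid -0.2 y 11.3
65 45 x -20.2..19.7 mid -0.2 y 11.6
69 45 x -20.2..19.4 mid -0.4 y 11.4
73 41 x -19.1..19.7 mid 0.3 y 11.4
77 42 x -19.4..19.7 mid 0.2 y 11.5
81 39 x -19.4..19.2 mid -0.1 y 11.9
85 43 x -19.8..18.9 mid -0.4 y 12.2
89 26 x -20.9..19.0 mid -1.0 y 11.3
93 22 x -21.2..19.0 mid -1.1 y 11.1
97 20 x -21.2..19.1 mid -1.0 y 11.1
101 27 x -21.8..19.1 mid -1.3 y 11.3
105 34 x -21.8..18.9 mid -1.4 y 9.0
109 12 x -19.0..18.2 mid -0.4 y 7.8
```

```bash
cat >> look.py <<'E'
L=[];top=0
for z in np.arange(.051,.112,.002):
    q=m&(abs(Z-z)<.002)
    if q.sum()>12 and X[q].max()-X[q].min()>.036: L.append((z,X[q].min(),X[q].max()))
L=np.array(L); print("TILT left %.3f right %.3f"%(np.polyfit(L[:,0],L[:,1],1)[0],np.polyfit(L[:,0],L[:,2],1)[0]))
E
python3 -m handwheel '[[1,[-0.2,-0.05,0],0],[1,[-0.2,-0.05,0],0],[1,[0,0,0],0]]' 35;python3 off.py;python3 look.py 18|tail -3
```

```text
clock: 14.62
ee_pos: [0.5637, -0.0791, 0.0863]
eef_rot: [[-0.952, -0.02, -0.305], [0.305, 0.006, -0.952], [0.02, -1.0, 0.0]]
force: [-8.5, 4.5, -10.2]
width: 0.0194
[ 0.5637 -0.0791  0.0863] [-0.262   0.3687  1.6808  0.0006  1.1124  1.6186] [ -8.4607   4.4888 -10.2179]
yaw of -toolx -17.764165896906633 to go cm [0.1326 2.0348 0.0066]
105 35 x -17.4..21.2 mid 1.9 y 9.7
109 14 x -17.4..21.2 mid 1.9 y 7.3
TILT left 0.004 right 0.006
```

```bash
python3 -m handwheel '[[1,[-0.15,-0.1,0],0],[1,[0,-0.1,0],0],[1,[0.2,-0.1,0],0],[1,[0.2,-0.1,0],0],[1,[0,-0.1,0],0]]' 35;python3 off.py;python3 look.py 19|tail -3
```

```text
clock: 15.3
ee_pos: [0.5633, -0.079, 0.0883]
eef_rot: [[-0.952, -0.017, -0.305], [0.305, 0.005, -0.952], [0.017, -1.0, 0.0]]
force: [-1.5, 2.2, -30.2]
width: 0.0197
[ 0.5633 -0.079   0.0883] [-0.262   0.3647  1.6817  0.0005  1.1124  1.6188] [ -1.5024   2.1964 -30.1688]
yaw of -toolx -17.773310659426357 to go cm [ 0.0987  2.2312 -0.001 ]
105 30 x -19.0..21.0 mid 1.0 y 10.6
109 25 x -18.0..21.0 mid 1.5 y 9.4
TILT left -0.015 right -0.007
```

```bash
python3 -m handwheel '[[1,[0,-0.15,0],0],[1,[0,-0.15,0],0],[1,[0,-0.1,0],0],[1,[0,0,0],0]]' 35;python3 off.py;python3 look.py 20|tail -3
```

```text
clock: 15.85
ee_pos: [0.5636, -0.0791, 0.0923]
eef_rot: [[-0.952, -0.016, -0.305], [0.305, 0.005, -0.952], [0.017, -1.0, 0.0]]
force: [-0.0, 1.2, -28.6]
width: 0.0199
[ 0.5636 -0.0791  0.0923] [-0.2621  0.3612  1.676   0.0005  1.1214  1.6189] [ -0.021    1.2413 -28.646 ]
yaw of -toolx -17.7824998097637 to go cm [ 0.1248  2.6333 -0.0033]
109 24 x -17.6..21.3 mid 1.9 y 10.4
113 24 x -18.6..20.5 mid 0.9 y 9.5
TILT left -0.004 right -0.003
```

```bash
python3 -m handwheel '[[1,[0,-0.15,0],0],[1,[0,-0.1,0],0],[1,[0,-0.1,0],0],[1,[0,0,0],0],[1,[0,0,0],0]]' 35;python3 off.py;python3 look.py 21|tail -3
```

```text
clock: 16.52
ee_pos: [0.5638, -0.0792, 0.0959]
eef_rot: [[-0.952, -0.016, -0.306], [0.306, 0.005, -0.952], [0.017, -1.0, 0.0]]
force: [-0.8, 1.0, -29.0]
width: 0.0199
[ 0.5638 -0.0792  0.0959] [-0.2621  0.3579  1.671   0.0005  1.1292  1.619 ] [ -0.7821   1.0219 -28.9975]
yaw of -toolx -17.792359744818633 to go cm [ 0.142   2.9909 -0.0032]
113 31 x -18.5..21.3 mid 1.4 y 11.0
117 26 x -18.5..21.1 mid 1.3 y 9.1
TILT left -0.007 right -0.004
```

```bash
python3 -m handwheel '[[1,[0,-0.1,0],0],[1,[0,-0.1,0],0],[1,[0,0,0],0],[1,[0,0,0],0]]' 35;python3 off.py;python3 look.py 22
```

```text
clock: 17.08
ee_pos: [0.5719, -0.082, 0.1061]
eef_rot: [[-0.952, 0.004, -0.305], [0.305, -0.002, -0.952], [-0.004, -1.0, 0.0]]
force: [0.6, 0.2, -2.7]
width: 0.0196
[ 0.5719 -0.082   0.1061] [-0.2624  0.3491  1.6562 -0.0006  1.1322  1.6189] [ 0.5511  0.2037 -2.6822]
yaw of -toolx -17.77643400721943 to go cm [ 1.0574  4.0092 -0.021 ]
53 12 x 0.6..22.0 mid 11.3 y 10.3
57 31 x -8.2..31.3 mid 11.6 y 11.1
61 44 x -8.5..31.3 mid 11.4 y 11.3
65 51 x -9.0..31.2 mid 11.1 y 11.3
69 44 x -9.0..30.8 mid 10.9 y 11.0
73 44 x -7.4..30.8 mid 11.7 y 11.0
77 47 x -7.9..30.8 mid 11.5 y 10.7
81 44 x -8.8..30.6 mid 10.9 y 10.6
85 45 x -8.8..30.7 mid 10.9 y 10.2
89 45 x -9.6..30.4 mid 10.4 y 10.7
93 46 x -10.0..30.5 mid 10.2 y 10.8
97 47 x -10.0..30.5 mid 10.2 y 11.6
101 49 x -9.8..30.4 mid 10.3 y 11.7
105 35 x -8.6..29.9 mid 10.7 y 11.3
109 29 x -9.1..29.9 mid 10.4 y 11.2
113 23 x -9.1..30.0 mid 10.4 y 10.7
117 25 x -9.9..29.7 mid 9.9 y 10.5
121 23 x -10.4..29.8 mid 9.7 y 10.8
125 35 x -10.4..29.8 mid 9.7 y 10.1
129 12 x -9.3..29.1 mid 9.9 y 7.3
TILT left -0.025 right -0.033
```

View pics/s22.png

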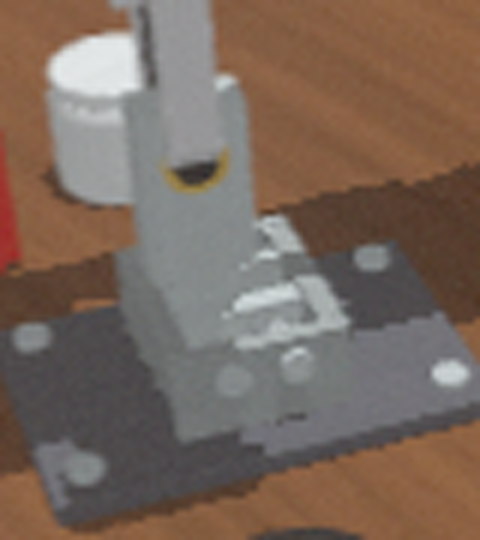

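The block is free: its underside is about 10 mm over the jaws and it leans -0.03 rad. It sprang about 9.5 mm along the slot, so I centre it again over the slot.

```bash
python3 -m handwheel '[[1,[0.2,-0.1,0],0],[1,[0.25,-0.1,0],0],[1,[0.25,0,0],0],[1,[0.25,0,0],0],[1,[0,0,0],0],[1,[0,0,0],0],[1,[0,0,0],0],[1,[0,0,0],0]]' 35;python3 off.py;python3 look.py 23
python3 - <<'E'
from rig import robot
import cv2
for n in("scene","top"): cv2.imwrite(f"pics/{n}_end.png",robot.snapshot(n)["color"])
E
```

```text
clock: 18.12
ee_pos: [0.5613, -0.0784, 0.1064]
eef_rot: [[-0.952, 0.0, -0.305], [0.305, -0.0, -0.952], [-0.0, -1.0, 0.0]]
force: [0.8, 0.8, -3.5]
width: 0.0198
[ 0.5613 -0.0784  0.1064] [-0.2614  0.3359  1.6764 -0.0001  1.1293  1.6196] [ 0.7724  0.7843 -3.49  ]
yaw of -toolx -17.77517771679542 to go cm [-0.0711  4.0414  0.0009]
53 12 x -10.1..11.8 mid 0.8 y 11.0
57 28 x -19.8..14.2 mid -2.8 y 11.2
61 39 x -20.9..20.3 mid -0.3 y 11.0
65 42 x -21.0..20.3 mid -0.4 y 11.0
69 41 x -18.5..19.9 mid 0.7 y 11.2
73 47 x -18.9..20.0 mid 0.5 y 11.1
77 48 x -19.2..20.0 mid 0.4 y 11.1
81 47 x -19.8..19.3 mid -0.3 y 11.2
85 47 x -19.9..19.2 mid -0.3 y 11.2
89 45 x -20.5..19.3 mid -0.6 y 11.3
93 43 x -21.1..19.3 mid -0.9 y 11.4
97 44 x -21.1..19.4 mid -0.9 y 11.8
101 52 x -21.1..19.2 mid -1.0 y 11.8
105 40 x -19.4..19.1 mid -0.1 y 12.1
109 33 x -20.0..19.1 mid -0.5 y 12.0
113 27 x -20.6..18.6 mid -1.0 y 10.7
117 25 x -20.7..18.7 mid -1.0 y 10.8
121 23 x -20.7..18.5 mid -1.1 y 11.5
125 35 x -21.4..18.5 mid -1.4 y 10.0
129 12 x -16.9..18.2 mid 0.7 y 9.3
TILT left -0.023 right -0.027
```

View pics/s23.png

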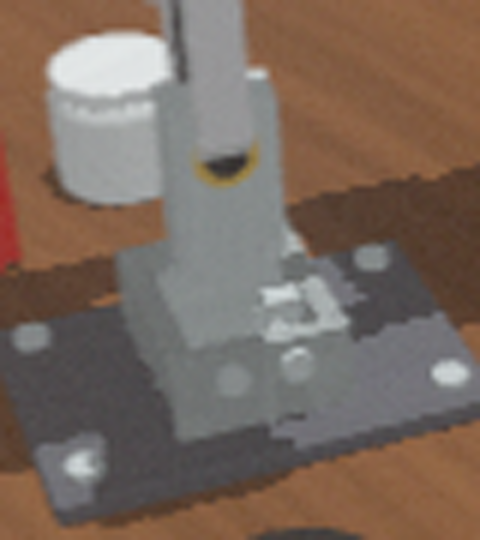

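View pics/scene_end.png

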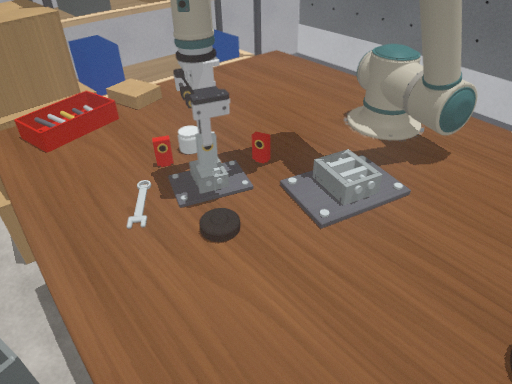

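```bash
python3 -m handwheel '[[1,[-0.1,-0.1,0],0],[1,[-0.05,0,0],0],[1,[0,0,0],0],[1,[0,0,0],0],[1,[0,0,0],0],[1,[0,0,0],0]]' 35;python3 off.py;python3 look.py 24|tail -4; python3 -c "
from rig import robot
print(robot.read_state()['qd']); print(robot.sign_off())"
```

```text
clock: 19.02
ee_pos: [0.5627, -0.0788, 0.1075]
eef_rot: [[-0.952, 0.0, -0.305], [0.305, -0.0, -0.952], [-0.0, -1.0, 0.0]]
force: [0.0, 0.7, -3.4]
width: 0.0203
[ 0.5627 -0.0788  0.1075] [-0.2615  0.3369  1.6719 -0.0001  1.1327  1.6195] [ 0.0405  0.6886 -3.358 ]
yaw of -toolx -17.772798743840436 to go cm [0.0704 4.1464 0.0026]
121 23 x -19.0..20.1 mid 0.5 y 11.4
125 34 x -20.3..20.2 mid -0.1 y 10.1
129 19 x -20.3..20.0 mid -0.2 y 7.5
TILT left -0.033 right -0.010
[ 6.70599072e-04 -1.12134481e-03 -8.79350658e-06  1.35310372e-04
  5.33265300e-04 -7.31714160e-05]
the job is handed in; nothing more can be done
None
```

The bare steel block is out of its slot and I handed it in at 19 s of the 40 s, held still by the gripper. I gripped it across its broad faces at the top and rocked it along the slot, lifting a little with each swing:

| Swing | Lean (from camera) |
|---|---|
| Away from the robot | about 0.10 rad |
| Towards the robot | about 0.11 rad |
| Away again | about 0.10 rad |
| Towards again | about 0.11 rad |

After the fourth swing the block was about 16 mm up, with about 9 mm still in the slot. I then brought it upright and lifted it clear.

**Last checks:**
- **Clearance:** the underside is about 11–12 mm above the jaws, and the block sits over the slot within about 2 mm.
- **Load:** the wrist force is about 3.4 N, roughly the block's own weight, so nothing else is touching it.
- **Forces:** the highest wrist force I read was about 31 N, against the 120 N limit.
- **Other things on the desk:** the wheel, tin, wrench and red look-alikes look unmoved in the closing scene picture.

**What was not perfect:**
- The block leans about 0.02–0.03 rad (1–1.5°) towards the robot. The two edge measurements disagree: 0.033 and 0.010 rad.
- The last 8 mm or so was lifted nearly straight, at about 30 N.
- When it came free it sprang about 10 mm up and 9 mm along the slot, and I moved it back over the slot.

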